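Scoop beads from the trough into the glass bowl

ROBOT

A 6-joint arm with a two-finger parallel gripper is mounted at the origin on the work surface. World frame = base frame: x ahead of the robot, y to its left, z up, the work surface at z = 0. Lengths are in m, angles in rad, forces in N, time in s.
With the tool pointing down it reaches from about 0.25 to 0.725 m from the base axis. Payload 4 kg.
Tool frame: the origin (TCP) lies at the very end of the fingers, on their centre line; the grasp point (between the pads) lies 19 mm behind it; z points along the fingers, y is the line along which they close (so a half turn about z gives the same grasp; the last joint's range is limited). The gripper opens to 85 mm and grips with 20 to 120 N. Pads are 22 mm wide; open, the fingers measure 114 mm over their backs; the gripper's body (76 mm by 85 mm) begins 54 mm behind the grasp point. The pads swing forward as they close: fully open they stand 13 mm farther back than shut.
Start: joints at [1.109, 0.241, 0.005, 1.335, 0, 1.571], TCP at [0.223, 0.448, 0.231] pointing down, gripper open.
Joint ranges: [-2.72, 2.72], [-1.05, 1.87], [-1.09, 1.28], [-1.99, 2.15], [-1.42, 1.44], [-3.14, 3.14]. Speed limits (rad/s): [2.79, 2.79, 3.14, 3.14, 3.14, 3.14].

INTERFACE

Orientations are given as a unit quaternion [x, y, z, w].
In Python, from workcell import * gives the robot as it stands. The module is installed in compiled form; this text tells all that it offers.
- The arm moves only by the tool send_rows, never from a script. Its argument "steps" is text: rows parted by semicolons, each of 7 numbers parted by spaces: the opening, from -1 (shut) to 1 (fully open), then the shift along the world's x, y, z in m, then the turn, a rotation vector about the world's x, y, z in rad. A call has exactly 5 rows; each row shifts and turns the commanded pose from where the row before left it; what a row does not reach is not made up. A row lasts 1/12 s, in which the tool goes at most 41.7 mm and 7.16 degrees, less where a joint would pass 70% of its speed; a pose out of reach is approached as far as the arm can. A call is refused whole if a number of a shift passes 0.0417 or a number of a turn 0.125, either way. A call with a gripper value outside its range is refused whole. The fingers move at their own pace and stop on an object; the grip force is fixed at half the most. Time passes only in rows, so rows that do not move let the fingers close, or fill a call up. It gives the time, the measured TCP pose, the force, the opening and the grip force at its end, in the units of the state.
- get_obs(): the state, without advancing time (a new reading comes with each control period).
- camera(name): name is "scene" or "top" or "wrist"; returns a dict with "frame" (384x512x3 uint8, red, green, blue), "range_z" (384x512 float32, m along the optical axis (not along the pixel's ray), 0 where there is no reading), "camera_matrix" (3x3 intrinsics, pixels), "extrinsics" (4x4, takes a point from world to camera coordinates); the wrist camera has in their place "T_tool_cam" (4x4, takes a point from camera to tool coordinates, whose origin is the TCP and whose axes are the flange's). Camera axes: x right, y down, z forward; pixel columns grow to the right and rows downward; lengths in m; the calibration is good to about 2 mm. A picture is of the moment at which its call begins: read the wrist's pose just before it.
- job_done(): hands the job in; it is judged then, once.
The state is a dict: "clock": time; "joint_pos": joint angles; "joint_vel": joint speeds; "tau": joint torques, N m; "eef_pos": TCP position; "tool_rot": TCP orientation; "ft_force": force on the tool from outside, world axes, zero at the start; "ft_torque": the same for the moment, N m; "grip_width": finger opening in m; "grasp_force": force on a finger pad.
Only numpy, scipy, OpenCV 4.12 (cv2) and the standard library are available. Lean on these libraries where they do the work, as an engineer would, in place of code of your own. Each camera call takes 0.05 s, during which the arm holds its last target. There are 200 camera calls.

TASK

Draw the scoop out from under the riser, set it down in the open and take it again by its handle. With it, scoop beads out of the wooden trough and tip at least three of them into the amber glass bowl, without touching any bead with the fingers; every other bead must stay in the trough or go into the bowl too. Then lay the empty scoop down right way up with its whole length on the blue mat, and leave the bowl and the bystanders where they stand.

Things in the scene. Friction and masses are not known exactly. Their poses are not given: they have to be found in the camera images.
- scoop: green plastic scoop, 203 mm long, 140 g. Origin: centre of the bowl's underside; z up; the open mouth looks to -x, the handle runs to +x. The bowl is an open tray, x from -47.5 to 47.5 mm, 68 mm wide outside, 62 inside, floor 2.5 mm thick; upright side walls 38 mm high from x = -5 mm back, sloping down to 3 mm at the lip; back wall 50 mm high
- scoop_grip (a point): middle of the scoop's black handle, where to hold it: at (85, 0, 43) mm in the scoop's frame. The handle is a straight level bar 20 mm wide (y) and 18 mm high (z 34 to 52 mm), from x = 47.5 to 155.5 mm
- scoop_lip (a point): middle of the scoop's front lip, at its underside: (-47.5, 0, 0) mm in the scoop's frame
- scoop_end (a point): far end of the scoop's handle: (155.5, 0, 43) mm in the scoop's frame
- riser: dark wooden riser fixed to the table, a low bridge 160 mm deep (x), 180 wide (y): board from 66 to 84 mm above the table on two side legs 12 mm thick, open at front and back; on it an orange cone-shaped salt lamp, up to 172 mm (x from -13 to 73 mm). Origin: table level under its centre; the scoop's handle starts under its front edge, at x = -80 mm
- tub: long narrow wooden trough fixed to the table, holding the beads; outside 230 x 88 mm, inside 220 (x) x 78 (y), rim at 62 mm. Origin: underside centre. The inner floor slopes: 6 mm above the table at the low end (x = -110 mm), rising by 0.21 rad to 53 mm at the high end (x = +110 mm), so the beads gather at the low end
- bowl: round amber glass bowl, loose, 0.8 kg, 150 mm across the rim, 85 mm high, open on top, wall 5 mm. Origin: underside centre
- mat: thin blue plastic mat fixed to the table, 130 mm (x) by 260 mm (y), 2.5 mm thick, the scoop's resting place. Origin: underside centre
- bead0: red bead, a glossy ball 27 mm across, 12 g; origin: its centre
- bead1: yellow bead, a glossy ball 27 mm across, 12 g; origin: its centre
- bead2: green bead, a glossy ball 27 mm across, 12 g; origin: its centre
- bead3: blue bead, a glossy ball 27 mm across, 12 g; origin: its centre
- bead4: pale wooden bead, a glossy ball 27 mm across, 12 g; origin: its centre
- green_jar: green glass jar with lid, 76 mm across, 95 high, a bystander; origin: underside centre
- mug: blue ceramic mug, 76 mm across, 85 high, handle at its +y side, a bystander; origin: underside centre
- book: red book, 100 x 75 x 35 mm, a bystander; origin: underside centre
- vase: slender amber glass vase, 70 mm across at the foot, 120 high, a bystander; origin: underside centre
- tin: tin with a green label, 72 mm across, 90 high, a bystander; origin: underside centre
- figurine: black figurine, 64 mm across at the foot, 114 high, a bystander; origin: underside centre

How it is judged:
By the outcome, as a careful person would: the job done as asked, in the order asked, and still so for the second after the job is handed in, with the robot touching nothing.
It also fails if it takes over 72 s, if anything falls off the work surface, if the arm or the gripper's body presses on something with over 40 N, if the wrist force passes 120 N, or if a joint passes its speed limit or range.

## Working session

There is one attempt and no reset: what is moved stays moved. The work goes in short steps, Python scripts to look and compute and a tool call to move; the robot and the scene stay as the last step left them, time stands still between calls to the robot, and variables do not carry over. Pictures are saved under pics/ and viewed, at most 10 in all, crops included, and the job is handed in when it is done.

Besides the shell and the picture viewer there is one more tool, called after "Emit:" by a JSON object that holds its "method" and its "body", one argument or row to a line. send_rows: Moves the arm, as the interface text tells. Its arguments: {"type":"object","properties":{"steps":{"type":"string"}},"required":["steps"]}

```bash
mkdir -p pics; cat > h.py <<'E'
from workcell import *
import numpy as np, cv2, pickle
def pts(c):
    K=np.array(c["camera_matrix"]);E=np.array(c["extrinsics"]);z=c["range_z"]
    v,u=np.mgrid[:z.shape[0],:z.shape[1]]
    P=np.stack([(u-K[0,2])/K[0,0]*z,(v-K[1,2])/K[1,1]*z,z],-1)
    W=(P-E[:3,3])@E[:3,:3]
    W[z==0]=np.nan
    return W
E
python3 - <<'E'
from h import *
o=get_obs();print({k:np.round(v,3) for k,v in o.items()})
for n in("top","scene"):
    c=camera(n);pickle.dump(c,open(n+".pkl","wb"))
    cv2.imwrite(f"pics/{n}.png",cv2.resize(c["frame"][...,::-1],(800,600),interpolation=cv2.INTER_CUBIC))
    print(n,np.round(c["camera_matrix"],1).tolist(),np.round(c["extrinsics"],3).tolist())
E
```

```text
{'clock': np.float64(0.0), 'joint_pos': array([ 1.109,  0.241,  0.004,  1.335, -0.   ,  1.571]), 'joint_vel': array([ 0.001,  0.001, -0.001,  0.001,  0.001, -0.   ]), 'tau': array([ 0.0000e+00, -3.7232e+01,  2.5241e+01,  1.7000e-02,  0.0000e+00,
       -0.0000e+00]), 'eef_pos': array([0.222, 0.447, 0.23 ]), 'tool_rot': array([ 0.229,  0.973, -0.001, -0.   ]), 'ft_force': array([ 0.389,  0.783, -0.316]), 'ft_torque': array([-0.019, -0.05 ,  0.017]), 'grasp_force': np.float64(0.0), 'grip_width': np.float64(0.086)}
top [[383.0, 0.0, 252.6], [0.0, 383.0, 190.7], [0.0, 0.0, 1.0]] [[0.0, -1.0, 0.006, -0.006], [-0.997, -0.001, -0.082, 0.555], [0.082, -0.006, -0.997, 1.063], [0.0, 0.0, 0.0, 1.0]]
scene [[384.6, 0.0, 259.6], [0.0, 384.6, 189.8], [0.0, 0.0, 1.0]] [[0.284, 0.959, -0.022, -0.153], [0.532, -0.176, -0.828, -0.255], [-0.798, 0.224, -0.56, 1.684], [0.0, 0.0, 0.0, 1.0]]
```

View pics/top.png

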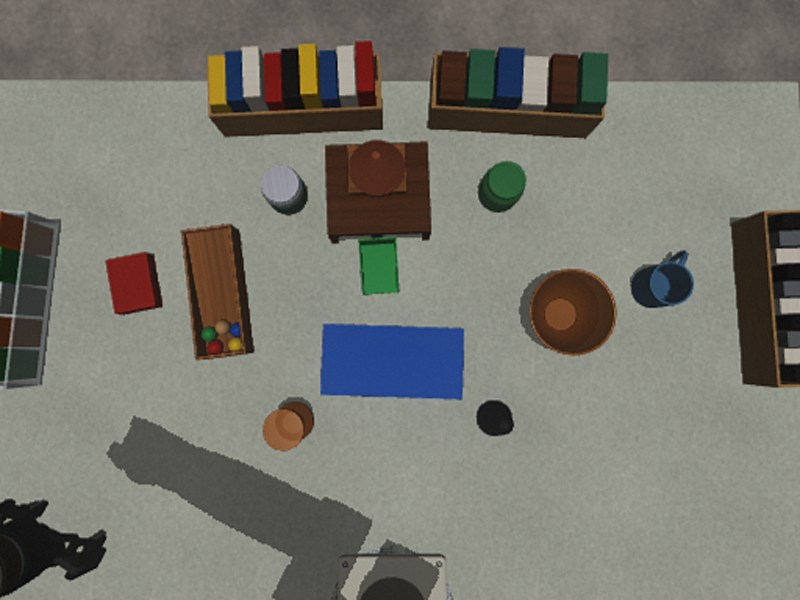

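View pics/scene.png

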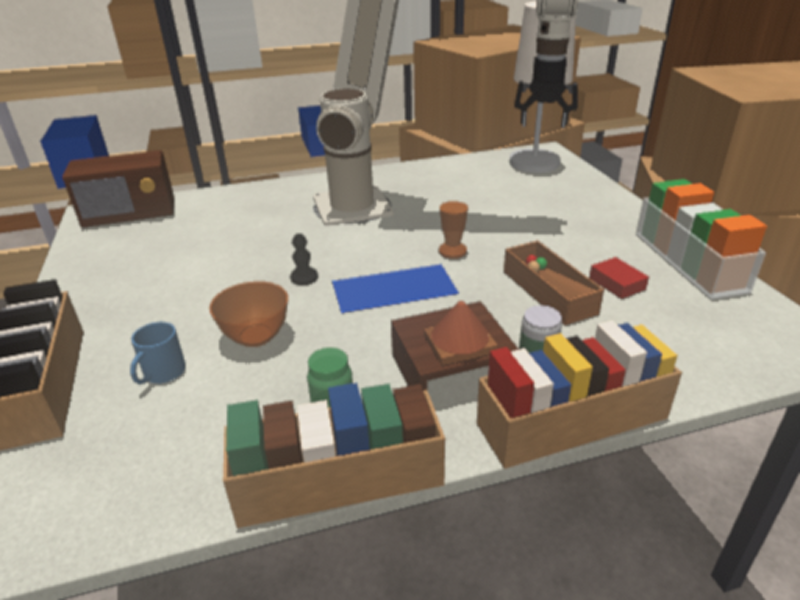

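The top view (up is +x, left is +y) shows the scoop's tray sticking out from under the riser at (380,265) with its mouth toward the robot. The trough is at (218,292) with its beads at the low, near end (220,337). The bowl is at (572,312), the mat at (392,361), the vase at (285,428) and the figurine at (495,418). The scene view agrees with this.

```bash
cat > m.py <<'E'
from h import *
c=pickle.load(open("top.pkl","rb"));W=pts(c);f=c["frame"];h=cv2.cvtColor(f,cv2.COLOR_RGB2HSV)
s=800/512
def box(u0,v0,u1,v1):
    m=np.zeros(h.shape[:2],bool);m[int(v0/s):int(v1/s)+1,int(u0/s):int(u1/s)+1]=1;return m
def col(lo,hi): return cv2.inRange(h,np.array(lo),np.array(hi))>0
def rect(name,m):
    p=W[m];p=p[~np.isnan(p[:,0])]
    r=cv2.minAreaRect((p[:,:2]*1000).astype(np.float32))
    print(name,len(p),"c",np.round(r[0],0),"size",np.round(r[1],0),"ang",round(r[2],1),"z pct",np.round(np.percentile(p[:,2],[2,50,98])*1000),"med",np.round(np.median(p,0)*1000))
    print("   corners",np.round(cv2.boxPoints(r)).tolist())
g=col([40,80,40],[85,255,255])
rect("scoop",box(350,230,410,300)&g)
rect("scoop rim z>30",box(350,230,410,300)&g&(W[...,2]>.03))
rect("mat",box(310,315,475,405)&col([100,120,60],[130,255,255]))
rect("riser",box(318,135,440,240)&(W[...,2]>.06)&(W[...,2]<.1))
rect("tub rim",box(170,215,260,365)&(W[...,2]>.054)&(W[...,2]<.07))
rect("bowl rim",box(515,260,620,360)&(W[...,2]>.075))
rect("mug",box(640,260,695,308)&(W[...,2]>.07))
rect("jar",box(475,155,530,215)&(W[...,2]>.07))
rect("tin",box(255,160,310,215)&(W[...,2]>.07))
rect("vase",box(255,395,320,455)&(W[...,2]>.1))
rect("fig",box(470,395,520,440)&(W[...,2]>.02))
rect("book",box(100,245,165,320)&(W[...,2]>.025))
rect("boxL",box(200,40,390,140)&(W[...,2]>.03))
b=box(195,318,250,358)
for n,l,u in(("red",[0,150,90],[8,255,255]),("yel",[22,150,90],[35,255,255]),("grn",[45,80,40],[85,255,255]),("blu",[100,120,50],[130,255,255])):
    m=b&col(l,u); 
    if m.any(): print(n,m.sum(),np.round(np.nanmedian(W[m],0)*1000))
E
python3 m.py
```

```text
scoop 846 c [619.  25.] size [106.  68.] ang 3.5 z pct [-2.  3. 48.] med [617.  25.   3.]
   corners [[564.0, 56.0], [568.0, -13.0], [674.0, -6.0], [669.0, 62.0]]
scoop rim z>30 98 c [629.  26.] size [65. 68.] ang 3.3 z pct [31. 39. 53.] med [657.  27.  39.]
   corners [[595.0, 57.0], [598.0, -10.0], [663.0, -6.0], [660.0, 61.0]]
mat 4080 c [441.  -0.] size [260. 130.] ang 88.1 z pct [-2.  2.  6.] med [441.  -1.   2.]
   corners [[372.0, -128.0], [501.0, -132.0], [510.0, 128.0], [380.0, 132.0]]
riser 2728 c [743.  26.] size [161. 180.] ang 2.1 z pct [78. 84. 89.] med [717.  24.  84.]
   corners [[659.0, 113.0], [666.0, -67.0], [827.0, -61.0], [820.0, 119.0]]
tub rim 542 c [565. 314.] size [230.  91.] ang 7.7 z pct [55. 61. 66.] med [567. 320.  61.]
   corners [[445.0, 344.0], [457.0, 254.0], [685.0, 285.0], [673.0, 375.0]]
bowl rim 472 c [ 528. -310.] size [149. 145.] ang 90.0 z pct [75. 84. 88.] med [ 533. -330.   84.]
   corners [[456.0, -384.0], [600.0, -384.0], [600.0, -235.0], [456.0, -235.0]]
mug 256 c [ 577. -480.] size [75. 79.] ang 13.4 z pct [71. 83. 88.] med [ 579. -487.  
[... 490 characters left out ...]
med [335. 177. 120.]
   corners [[302.0, 209.0], [303.0, 143.0], [366.0, 144.0], [365.0, 210.0]]
fig 282 c [ 340. -181.] size [41. 47.] ang 88.3 z pct [ 21.  73. 114.] med [ 344. -177.   73.]
   corners [[316.0, -201.0], [363.0, -202.0], [364.0, -161.0], [317.0, -160.0]]
book 991 c [583. 470.] size [101.  77.] ang 11.7 z pct [28. 34. 38.] med [581. 469.  34.]
   corners [[525.0, 497.0], [541.0, 422.0], [640.0, 442.0], [624.0, 518.0]]
boxL 5499 c [892. 169.] size [157. 300.] ang 2.8 z pct [ 37. 133. 158.] med [896. 166. 133.]
   corners [[806.0, 316.0], [821.0, 16.0], [978.0, 23.0], [963.0, 323.0]]
red 47 [466. 318.  34.]
yel 55 [472. 281.  33.]
grn 72 [491. 327.  36.]
blu 48 [497. 279.  38.]
```

Emit:
{"method": "send_rows", "body": {
  "steps": "1 0.026 -0.028 -0.006 0 0 0.034;1 0.026 -0.028 -0.006 0 0 0.034;1 0.026 -0.028 -0.006 0 0 0.034;1 0.026 -0.028 -0.006 0 0 0.034;1 0.026 -0.028 -0.006 0 0 0.034"
}}

```text
clock: 0.52
eef_pos: [0.3533, 0.3061, 0.2007]
tool_rot: [0.144, 0.99, -0.0, -0.0]
ft_force: [0.1, 0.1, -0.3]
grip_width: 0.0853
grasp_force: 0.0
```

Emit:
{"method": "send_rows", "body": {
  "steps": "1 0.026 -0.028 -0.006 0 0 0.034;1 0.026 -0.028 -0.006 0 0 0.034;1 0.026 -0.028 -0.006 0 0 0.034;1 0.026 -0.028 -0.006 0 0 0.034;1 0.026 -0.028 -0.006 0 0 0.034"
}}

```text
clock: 0.93
eef_pos: [0.4835, 0.1659, 0.1707]
tool_rot: [0.06, 0.998, -0.0, -0.0]
ft_force: [0.2, 1.3, -0.7]
grip_width: 0.0857
grasp_force: 0.0
```

Emit:
{"method": "send_rows", "body": {
  "steps": "1 0.026 -0.028 -0.006 0 0 0.034;1 0.026 -0.028 -0.006 0 0 0.034;1 0.026 -0.028 -0.006 0 0 0.034;1 0.026 -0.028 -0.006 0 0 0.034;1 0.026 -0.028 -0.006 0 0 0.034"
}}

```text
clock: 1.35
eef_pos: [0.6134, 0.0259, 0.1403]
tool_rot: [-0.025, 1.0, 0.0, -0.001]
ft_force: [0.8, 0.8, -0.8]
grip_width: 0.0855
grasp_force: 0.0
```

Emit:
{"method": "send_rows", "body": {
  "steps": "1 0.004 -0.003 -0.010 0 0 0.006;1 0 0 0 0 0 0;1 0 0 0 0 0 0;1 0 0 0 0 0 0;1 0 0 0 0 0 0"
}}

```text
clock: 1.77
eef_pos: [0.6161, 0.026, 0.132]
tool_rot: [-0.028, 1.0, 0.0, 0.0]
ft_force: [1.3, 0.6, 0.1]
grip_width: 0.0854
grasp_force: 0.0
```

Emit:
{"method": "send_rows", "body": {
  "steps": "1 0 -0.001 -0.03 0 0 0;1 0 0 -0.03 0 0 0;1 0 0 -0.02 0 0 0;1 0 0 -0.02 0 0 0;1 0 0 -0.01 0 0 0"
}}

```text
clock: 2.18
eef_pos: [0.6148, 0.025, 0.0196]
tool_rot: [-0.028, 1.0, 0.0, -0.002]
ft_force: [-0.6, 0.3, -0.8]
grip_width: 0.0854
grasp_force: 0.0
```

Emit:
{"method": "send_rows", "body": {
  "steps": "1 0 0 -0.009 0 0 0;-1 0 0 0 0 0 0;-1 0 0 0 0 0 0;-1 0 0 0 0 0 0;-1 0 0 0 0 0 0"
}}

```text
clock: 2.6
eef_pos: [0.6177, 0.0237, 0.0136]
tool_rot: [-0.027, 1.0, -0.0, 0.001]
ft_force: [0.3, -0.2, -1.9]
grip_width: 0.0665
grasp_force: 69.6
```

Emit:
{"method": "send_rows", "body": {
  "steps": "-1 0 0 0 0 0 0;-1 0 0 0 0 0 0;-1 0 0 0 0 0 0;-1 0 0 0 0 0 0;-1 0 0 0 0 0 0"
}}

```text
clock: 3.02
eef_pos: [0.6173, 0.0236, 0.0131]
tool_rot: [-0.027, 1.0, 0.0, 0.001]
ft_force: [-1.1, -0.4, 3.4]
grip_width: 0.0665
grasp_force: 70.3
```

Emit:
{"method": "send_rows", "body": {
  "steps": "-1 0 0 0.004 0 0 0;-1 0 0 0.002 0 0 0;-1 -0.01 -0.0005 0 0 0 0;-1 -0.015 -0.001 0 0 0 0;-1 -0.02 -0.001 0 0 0 0"
}}

```text
clock: 3.43
eef_pos: [0.5723, 0.0211, 0.0181]
tool_rot: [-0.027, 1.0, -0.0, 0.001]
ft_force: [0.5, -0.8, -2.5]
grip_width: 0.0664
grasp_force: 69.9
```

Emit:
{"method": "send_rows", "body": {
  "steps": "-1 -0.025 -0.0013 0 0 0 0;-1 -0.025 -0.0013 0 0 0 0;-1 -0.025 -0.0013 0 0 0 0;-1 -0.025 -0.0013 0 0 0 0;-1 -0.02 -0.001 0 0 0 0"
}}

```text
clock: 3.85
eef_pos: [0.4491, 0.0148, 0.0179]
tool_rot: [-0.027, 1.0, -0.0, -0.001]
ft_force: [0.1, 0.2, -1.7]
grip_width: 0.0667
grasp_force: 69.9
```

Emit:
{"method": "send_rows", "body": {
  "steps": "-1 -0.007 0 0 0 0 0;-1 0 0 -0.002 0 0 0;-1 0 0 0 0 0 0;-1 0 0 0 0 0 0;-1 0 0 0 0 0 0"
}}

```text
clock: 4.27
eef_pos: [0.4467, 0.015, 0.0165]
tool_rot: [-0.027, 1.0, 0.0, 0.001]
ft_force: [0.5, -0.3, -1.3]
grip_width: 0.0667
grasp_force: 69.9
```

```bash
python3 - <<'E'
from h import *
c=camera("top");pickle.dump(c,open("top2.pkl","wb"))
s=camera("scene");pickle.dump(s,open("scene2.pkl","wb"))
a=np.hstack([c["frame"][130:300,150:350],s["frame"][110:280,180:380]])
cv2.imwrite("pics/p3.png",cv2.resize(a[...,::-1],(800,340)))
E
```

```text
(no output)
```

View pics/p3.png

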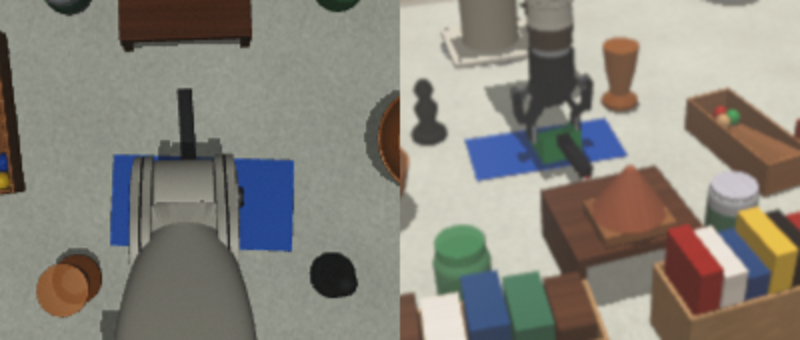

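The scoop is out from under the riser. The handle lies clear at crop (187,120), with the tray over the mat. Next I release it.

Emit:
{"method": "send_rows", "body": {
  "steps": "-1 0 0 -0.0015 0 0 0;0.9 0 0 0 0 0 0;0.9 0 0 0 0 0 0;0.9 0 0 0 0 0 0;0.9 0 0 0 0 0 0"
}}

```text
clock: 4.78
eef_pos: [0.445, 0.0149, 0.0148]
tool_rot: [-0.027, 1.0, -0.0, 0.0]
ft_force: [-0.8, 0.3, -0.6]
grip_width: 0.0808
grasp_force: 0.0
```

Emit:
{"method": "send_rows", "body": {
  "steps": "1 0 0 0.01 0 0 0;1 0 0 0.03 0 0 0;1 0 0 0.04 0 0 0;1 0 0 0.04 0 0 0;1 0 0 0 0 0 0"
}}

```text
clock: 5.2
eef_pos: [0.4499, 0.0151, 0.1422]
tool_rot: [-0.027, 1.0, 0.0, 0.007]
ft_force: [0.6, 0.4, -0.1]
grip_width: 0.0856
grasp_force: 0.0
```

Emit:
{"method": "send_rows", "body": {
  "steps": "1 0.03 0.002 0.01 0 0 0;1 0.03 0.0015 0 0 0 0;1 0.023 0.001 0 0 0 0;1 0 0 0 0 0 0;1 0 0 0 0 0 0"
}}

```text
clock: 5.62
eef_pos: [0.5282, 0.0194, 0.1442]
tool_rot: [-0.027, 1.0, -0.0, -0.0]
ft_force: [-0.4, 0.6, 0.0]
grip_width: 0.0851
grasp_force: 0.0
```

```bash
cat >> h.py <<'E'
def wrist():
    from scipy.spatial.transform import Rotation as R
    o=get_obs();c=camera("wrist");T=np.eye(4);T[:3,:3]=R.from_quat(o["tool_rot"]).as_matrix();T[:3,3]=o["eef_pos"]
    c["extrinsics"]=np.linalg.inv(T@np.array(c["T_tool_cam"]));return c
E
python3 - <<'E'
from h import *
c=camera("top");w=wrist();pickle.dump(w,open("w1.pkl","wb"))
W=pts(w);f=w["frame"];h=cv2.cvtColor(f,cv2.COLOR_RGB2HSV)
print(np.round(w["T_tool_cam"],2).tolist())
hm=(h[...,2]<60)&(W[...,2]>.045)&(W[...,2]<.065)
g=(cv2.inRange(h,(40,80,40),(85,255,255))>0)&(W[...,2]<.08)
for n,m in(("handle",hm),("green",g)):
    p=W[m]; 
    if len(p)>20:
        r=cv2.minAreaRect((p[:,:2]*1000).astype(np.float32));print(n,len(p),np.round(r[0]),np.round(r[1]),round(r[2],1),np.round(np.percentile(p[:,2],[2,50,98])*1000),np.round(cv2.boxPoints(r)).tolist())
a=np.hstack([f,c["frame"]])
cv2.imwrite("pics/p4.png",cv2.resize(a[...,::-1],(800,300)))
E
```

```text
[[0.0, -0.96, -0.27, 0.07], [1.0, 0.0, 0.0, 0.0], [-0.0, -0.27, 0.96, -0.14], [0.0, 0.0, 0.0, 1.0]]
handle 3551 [606.  16.] [240. 381.] 3.3 [46. 55. 56.] [[475.0, 199.0], [497.0, -181.0], [737.0, -168.0], [715.0, 212.0]]
green 11491 [569.   5.] [349. 386.] 6.9 [ 4.  6. 52.] [[373.0, 176.0], [419.0, -207.0], [766.0, -165.0], [719.0, 218.0]]
```

View pics/p4.png

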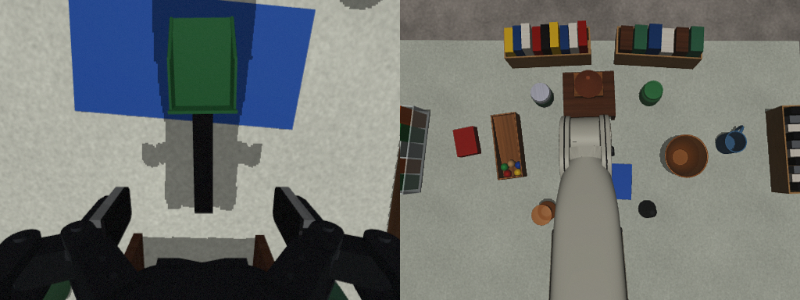

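The wrist view shows the scoop resting on the mat, with the handle from (203,113) to (203,213) centred between the fingers. I'll refine its position with a local mask.

```bash
python3 - <<'E'
from h import *
w=pickle.load(open("w1.pkl","rb"));W=pts(w);f=w["frame"];h=cv2.cvtColor(f,cv2.COLOR_RGB2HSV)
b=np.zeros(h.shape[:2],bool);b[10:285,190:330]=1
for n,m in(("handle",b&(W[...,2]>.045)&(h[...,2]<60)&(W[...,0]>.5)),("green",b&(cv2.inRange(h,(40,80,40),(85,255,255))>0)&(W[...,2]<.08))):
    p=W[m];r=cv2.minAreaRect((p[:,:2]*1000).astype(np.float32));print(n,len(p),np.round(r[0]),np.round(r[1]),round(r[2],1),np.round(np.percentile(p[:,2],[2,50,98])*1000),np.round(cv2.boxPoints(r)).tolist())
E
```

```text
handle 2777 [548.  22.] [97. 20.] 3.8 [53. 55. 56.] [[499.0, 29.0], [500.0, 9.0], [597.0, 15.0], [596.0, 35.0]]
green 10621 [442.  12.] [96. 73.] 4.2 [ 4.  6. 53.] [[391.0, 45.0], [397.0, -28.0], [492.0, -21.0], [487.0, 53.0]]
```

Emit:
{"method": "send_rows", "body": {
  "steps": "1 -0.001 0.001 -0.03 0 0 0.008;1 0 0 -0.03 0 0 0;1 0 0 -0.03 0 0 0;1 0 0 -0.02 0 0 0;1 0 0 -0.008 0 0 0"
}}

```text
clock: 6.13
eef_pos: [0.5227, 0.0203, 0.0237]
tool_rot: [-0.031, 1.0, -0.0, -0.003]
ft_force: [-0.1, -0.5, 0.2]
grip_width: 0.0853
grasp_force: 0.0
```

Emit:
{"method": "send_rows", "body": {
  "steps": "-1 0 0 0 0 0 0;-1 0 0 0 0 0 0;-1 0 0 0 0 0 0;-1 0 0 0 0 0 0;-1 0 0 0 0 0 0"
}}

```text
clock: 6.55
eef_pos: [0.528, 0.0205, 0.0283]
tool_rot: [-0.031, 1.0, 0.0, 0.002]
ft_force: [0.3, 0.8, 0.4]
grip_width: 0.0256
grasp_force: 0.0
```

Emit:
{"method": "send_rows", "body": {
  "steps": "-1 0 0 0 0 0 0;-1 0 0 0 0 0 0;-1 0 0 0 0 0 0;-1 0 0 0 0 0 0;-1 0 0 0 0 0 0"
}}

```text
clock: 6.97
eef_pos: [0.528, 0.0204, 0.0281]
tool_rot: [-0.031, 1.0, -0.0, 0.001]
ft_force: [1.0, 0.4, 6.1]
grip_width: 0.019
grasp_force: 60.4
```

Emit:
{"method": "send_rows", "body": {
  "steps": "-1 0 0 0.01 0 0 0;-1 0 0 0.03 0 0 0;-1 0 0 0.04 0 0 0;-1 0 0 0.04 0 0 0;-1 0 0 0.04 0 0 0"
}}

```text
clock: 7.38
eef_pos: [0.5257, 0.0204, 0.1883]
tool_rot: [-0.031, 1.0, 0.0, -0.001]
ft_force: [0.9, 0.3, -2.4]
grip_width: 0.0188
grasp_force: 59.4
```

Emit:
{"method": "send_rows", "body": {
  "steps": "-1 0 0 0.02 0 0 0;-1 0 0 0 0 0 0;-1 0 0 0 0 0 0;-1 0 0 0 0 0 0;-1 0 0 0 0 0 0"
}}

```text
clock: 7.8
eef_pos: [0.5252, 0.0204, 0.2046]
tool_rot: [-0.031, 1.0, -0.0, -0.002]
ft_force: [-0.5, 0.6, -0.4]
grip_width: 0.0189
grasp_force: 59.5
```

```bash
cat > wl.py <<'E'
from h import *
from scipy.spatial.transform import Rotation as R
def lookw(tag):
    o=get_obs();w=wrist();pickle.dump(w,open(tag+".pkl","wb"));print(o["clock"],np.round(o["eef_pos"],4),np.round(R.from_quat(o["tool_rot"]).as_rotvec(),3),"j",np.round(o["joint_pos"],2))
    W=pts(w);f=w["frame"];h=cv2.cvtColor(f,cv2.COLOR_RGB2HSV)
    M=R.from_quat(o["tool_rot"]).as_matrix();T=(W-o["eef_pos"])@M*1000   # tool coords
    g=(cv2.inRange(h,(40,80,40),(85,255,255))>0)&(abs(T[...,1])<50)&(T[...,2]>-60)&(T[...,2]<50)&(T[...,0]>20)&(T[...,0]<150)
    p=T[g];r=cv2.minAreaRect(p[:,:2].astype(np.float32));print("green tool xy",len(p),np.round(r[0]),np.round(r[1]),round(r[2],1),np.round(np.percentile(p[:,2],[2,50,98])),np.round(cv2.boxPoints(r)).tolist())
    fl=g&(T[...,2]>10)
    p=T[fl];p=p[abs(p[:,1])<20];A=np.c_[p[:,0],p[:,1],np.ones(len(p))];print("floor z=a x+b y+c",np.round(np.linalg.lstsq(A,p[:,2],rcond=None)[0],3),len(p))
    return w,o,W,T
E
python3 -c "
from wl import *
lookw('w2')"
```

```text
7.8 [0.5252 0.0204 0.2046] [ 0.097 -3.136  0.   ] j [ 0.04  0.31  0.03  1.29  0.   -0.02]
green tool xy 30204 [78.  0.] [68. 79.] 89.9 [-24.  23.  24.] [[38.0, -34.0], [117.0, -34.0], [117.0, 34.0], [38.0, 34.0]]
floor z=a x+b y+c [ 1.3000e-02 -0.0000e+00  2.1767e+01] 12593
```

Emit:
{"method": "send_rows", "body": {
  "steps": "-1 0.01 0.034 0 0 0 0.012;-1 0.01 0.034 0 0 0 0.012;-1 0.01 0.034 0 0 0 0.012;-1 0.01 0.034 0 0 0 0.012;-1 0.01 0.034 0 0 0 0.012"
}}

```text
clock: 8.27
eef_pos: [0.5762, 0.1916, 0.2049]
tool_rot: [-0.061, 0.998, -0.0, -0.002]
ft_force: [0.7, -0.4, -1.3]
grip_width: 0.0188
grasp_force: 59.5
```

Emit:
{"method": "send_rows", "body": {
  "steps": "-1 0.01 0.034 0 0 0 0.012;-1 0 0 0 0 0 0;-1 0 0 0 0 0 0;-1 0 0 0 0 0 0;-1 0 0 0 0 0 0"
}}

```text
clock: 8.68
eef_pos: [0.5861, 0.2232, 0.2058]
tool_rot: [-0.066, 0.998, -0.001, -0.001]
ft_force: [-0.5, -0.8, -1.6]
grip_width: 0.0189
grasp_force: 59.6
```

```bash
python3 - <<'E'
from wl import *
w,o,W,T=lookw('w3')
f=w["frame"]
cv2.imwrite("pics/p5.png",cv2.resize(f[...,::-1],(640,480)))
m=(W[...,2]>.057)&(W[...,2]<.067)&(W[...,1]>.2)
p=W[m];r=cv2.minAreaRect((p[:,:2]*1000).astype(np.float32));print("rim",len(p),np.round(r[0]),np.round(r[1]),round(r[2],2),np.round(cv2.boxPoints(r)).tolist())
E
```

```text
8.6833 [0.5861 0.2232 0.2058] [ 2.090e-01 -3.132e+00  2.000e-03] j [ 0.36  0.51  0.34  1.4  -0.    0.23]
green tool xy 30310 [78.  0.] [69. 79.] 89.9 [-24.  23.  24.] [[38.0, -34.0], [117.0, -34.0], [117.0, 34.0], [38.0, 35.0]]
floor z=a x+b y+c [ 1.3000e-02 -0.0000e+00  2.1824e+01] 12583
rim 2916 [563. 314.] [231.  88.] 7.87 [[443.0, 342.0], [455.0, 255.0], [684.0, 286.0], [672.0, 374.0]]
```

View pics/p5.png

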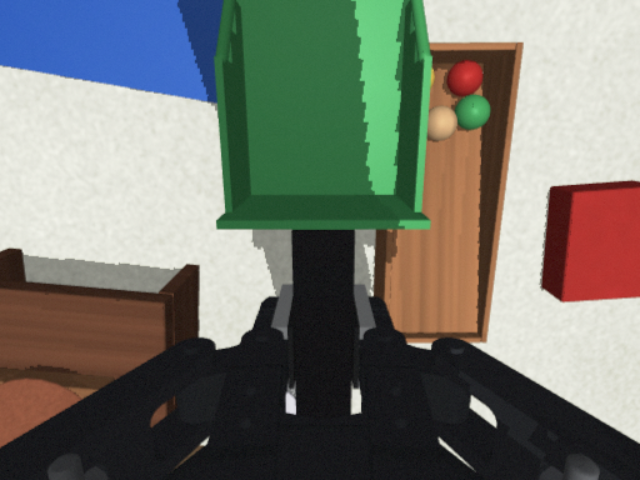

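Emit:
{"method": "send_rows", "body": {
  "steps": "-1 0.017 0.026 0 0.006 -0.042 0.001;-1 0.017 0.026 0 0.006 -0.042 0.001;-1 0.017 0.026 0 0.006 -0.042 0.001;-1 0.017 0.026 0 0.006 -0.042 0.001;-1 0 0 -0.01 0.005 -0.04 0"
}}

```text
clock: 9.15
eef_pos: [0.6587, 0.3326, 0.1986]
tool_rot: [-0.069, 0.992, 0.01, 0.109]
ft_force: [1.7, 1.7, -2.2]
grip_width: 0.019
grasp_force: 59.7
```

Emit:
{"method": "send_rows", "body": {
  "steps": "-1 0 0 -0.03 0 0 0;-1 0 0 -0.03 0 0 0;-1 0 0 -0.03 0 0 0;-1 0 0 0 0 0 0;-1 0 0 0 0 0 0"
}}

```text
clock: 9.57
eef_pos: [0.6531, 0.3261, 0.1045]
tool_rot: [-0.068, 0.992, 0.006, 0.102]
ft_force: [0.6, 0.6, -0.8]
grip_width: 0.0191
grasp_force: 59.5
```

```bash
cat > lip.py <<'E'
from h import *
from scipy.spatial.transform import Rotation as R
def rep():
    o=get_obs();M=R.from_quat(o["tool_rot"]).as_matrix();L=o["eef_pos"]+M@np.array([.133,0,.026])
    c=np.array([.5635,.314]);a=.1374;u=np.array([np.cos(a),np.sin(a)]);v=np.array([-u[1],u[0]])
    for n,P in(("lip",L),("tcp",o["eef_pos"])): print(n,"x_t %.1f y_t %.1f z %.1f mm"%tuple(1000*np.array([(P[:2]-c)@u,(P[:2]-c)@v,P[2]])),"floor %.1f"%(6+((P[:2]-c)@u*1000+110)*.2136))
    X=-M[:,0];print("scoop axis yaw",round(np.arctan2(X[1],X[0]),4),"pitch",round(np.arcsin(X[2]),4),"roll",round(np.arcsin(M[2,1]),4),"F",np.round(o["ft_force"],1),"eef",np.round(o["eef_pos"],4),"j",np.round(o["joint_pos"],2),"t",o["clock"])
if __name__=="__main__": rep()
E
python3 lip.py
```

```text
lip x_t -34.5 y_t -0.3 z 52.0 mm floor 22.1
tcp x_t 90.4 y_t -0.3 z 104.5 mm floor 48.8
scoop axis yaw 0.137 pitch 0.2043 roll -0.0018 F [ 0.6  0.6 -0.8] eef [0.6531 0.3261 0.1045] j [ 0.49  0.62  0.23  0.99 -0.07  0.35] t 9.5667
```

Emit:
{"method": "send_rows", "body": {
  "steps": "-1 0 0 -0.01 0 0 0;-1 0 0 -0.01 0 0 0;-1 0 0 -0.006 0 0 0;-1 0 0 -0.002 0 0 0;-1 0 0 0 0 0 0"
}}

```text
clock: 9.98
eef_pos: [0.6544, 0.3282, 0.0783]
tool_rot: [-0.069, 0.992, 0.007, 0.104]
ft_force: [0.8, -0.2, -1.3]
grip_width: 0.0188
grasp_force: 59.6
```

```bash
python3 lip.py
```

```text
lip x_t -32.7 y_t 1.5 z 25.2 mm floor 22.5
tcp x_t 92.0 y_t 1.6 z 78.3 mm floor 49.1
scoop axis yaw 0.1382 pitch 0.209 roll 0.0 F [ 0.8 -0.2 -1.3] eef [0.6544 0.3282 0.0783] j [ 0.49  0.64  0.2   0.93 -0.07  0.35] t 9.9833
```

Emit:
{"method": "send_rows", "body": {
  "steps": "-1 -0.006 -0.001 -0.0018 0 0 0;-1 -0.006 -0.001 -0.0018 0 0 0;-1 -0.006 -0.001 -0.0018 0 0 0;-1 -0.006 -0.001 -0.0018 0 0 0;-1 -0.006 -0.001 -0.0018 0 0 0"
}}

```text
clock: 10.4
eef_pos: [0.6241, 0.3234, 0.0699]
tool_rot: [-0.069, 0.992, 0.007, 0.105]
ft_force: [0.6, 0.3, -2.2]
grip_width: 0.0188
grasp_force: 59.5
```

```bash
python3 lip.py
```

```text
lip x_t -63.4 y_t 0.9 z 16.7 mm floor 16.0
tcp x_t 61.3 y_t 1.0 z 69.9 mm floor 42.6
scoop axis yaw 0.1384 pitch 0.2104 roll 0.0003 F [ 0.6  0.3 -2.2] eef [0.6241 0.3234 0.0699] j [ 0.51  0.6   0.09  0.87 -0.08  0.36] t 10.4
```

Emit:
{"method": "send_rows", "body": {
  "steps": "-1 -0.006 -0.001 -0.0014 0 0 0;-1 -0.006 -0.001 -0.0014 0 0 0;-1 -0.006 -0.001 -0.0013 0 0 0;-1 -0.006 -0.001 -0.0013 0 0 0;-1 -0.006 -0.001 -0.0013 0 0 0"
}}

```text
clock: 10.82
eef_pos: [0.5946, 0.3184, 0.0633]
tool_rot: [-0.069, 0.992, 0.008, 0.105]
ft_force: [0.1, 0.9, -2.2]
grip_width: 0.019
grasp_force: 59.5
```

```bash
python3 lip.py; python3 - <<'E'
from h import *
w=wrist();cv2.imwrite("pics/p6.png",w["frame"][...,::-1])
E
```

```text
lip x_t -93.2 y_t 0.1 z 10.0 mm floor 9.6
tcp x_t 31.4 y_t 0.2 z 63.3 mm floor 36.2
scoop axis yaw 0.1381 pitch 0.211 roll 0.0006 F [ 0.1  0.9 -2.2] eef [0.5946 0.3184 0.0633] j [ 0.53  0.55 -0.01  0.82 -0.08  0.38] t 10.8167
```

View pics/p6.png

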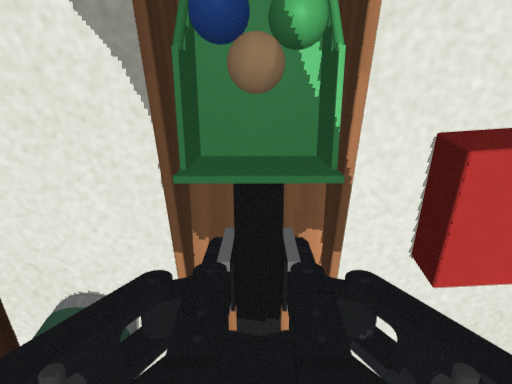

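The tray holds the blue, green and wooden beads at (219,10), (298,15) and (256,62). I'll push on to the end wall.

Emit:
{"method": "send_rows", "body": {
  "steps": "-1 -0.004 -0.0005 -0.0009 0 0 0;-1 -0.004 -0.0005 -0.0009 0 0 0;-1 -0.004 -0.0005 -0.0008 0 0 0;-1 -0.001 -0.0002 -0.0002 0 0 0;-1 0 0 0 0 0 0"
}}

```text
clock: 11.28
eef_pos: [0.5812, 0.3166, 0.0601]
tool_rot: [-0.069, 0.992, 0.007, 0.104]
ft_force: [-0.2, 0.5, -2.8]
grip_width: 0.0192
grasp_force: 59.5
```

```bash
python3 lip.py; python3 - <<'E'
from h import *
w=wrist();t=camera("top");
a=np.hstack([cv2.resize(w["frame"][:140,120:400],(560,280)),cv2.resize(t["frame"][190:240,110:170],(336,280))])
cv2.imwrite("pics/p7.png",cv2.resize(a,(800,250))[...,::-1])
E
```

```text
lip x_t -106.8 y_t 0.0 z 7.0 mm floor 6.7
tcp x_t 17.9 y_t 0.1 z 60.1 mm floor 33.3
scoop axis yaw 0.1386 pitch 0.2092 roll 0.0001 F [-0.2  0.5 -2.8] eef [0.5812 0.3166 0.0601] j [ 0.54  0.54 -0.04  0.8  -0.08  0.39] t 11.2833
```

View pics/p7.png

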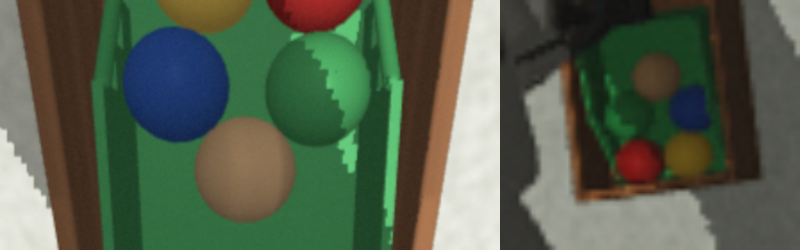

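All five beads are in the tray. I'll tip the mouth up while lifting along the end wall.

Emit:
{"method": "send_rows", "body": {
  "steps": "-1 0.0026 0.0004 0.001 -0.007 0.05 0;-1 0.0023 0.0003 0.0008 -0.007 0.05 0;-1 0.002 0.0003 0.0008 -0.007 0.05 0;-1 0.0017 0.0002 0.0008 -0.007 0.05 0;-1 0.0014 0.0002 0.001 -0.007 0.05 0"
}}

```text
clock: 11.8
eef_pos: [0.5924, 0.3182, 0.0651]
tool_rot: [-0.069, 0.997, -0.001, -0.022]
ft_force: [0.2, 0.1, -1.8]
grip_width: 0.0189
grasp_force: 59.5
```

Emit:
{"method": "send_rows", "body": {
  "steps": "-1 0.001 0.0001 0.003 -0.007 0.05 0;-1 0.0007 0.0001 0.004 -0.007 0.05 0;-1 0.0004 0 0.005 -0.007 0.05 0;-1 0.0 0 0.005 -0.007 0.05 0;-1 0 0 0.005 0 0 0"
}}

```text
clock: 12.22
eef_pos: [0.5951, 0.3177, 0.0842]
tool_rot: [-0.068, 0.99, -0.009, -0.123]
ft_force: [-0.2, -0.2, -3.6]
grip_width: 0.0187
grasp_force: 59.5
```

Emit:
{"method": "send_rows", "body": {
  "steps": "-1 0 0 0.01 0 0 0;-1 0 0 0.015 0 0 0;-1 0 0 0.02 0 0 0;-1 0 0 0.02 0 0 0;-1 0 0 0.02 0 0 0"
}}

```text
clock: 12.63
eef_pos: [0.5936, 0.3185, 0.174]
tool_rot: [-0.069, 0.99, -0.008, -0.12]
ft_force: [0.1, 0.2, -2.4]
grip_width: 0.019
grasp_force: 59.5
```

```bash
python3 lip.py; python3 - <<'E'
from h import *
w=wrist();t=camera("top");
a=np.hstack([cv2.resize(w["frame"],(400,300)),cv2.resize(t["frame"][130:280,100:300],(400,300))])
cv2.imwrite("pics/p8.png",a[...,::-1])
E
```

```text
lip x_t -104.9 y_t 0.2 z 180.6 mm floor 7.1
tcp x_t 30.5 y_t 0.4 z 174.0 mm floor 36.0
scoop axis yaw 0.1388 pitch -0.2418 roll 0.0005 F [ 0.1  0.2 -2.4] eef [0.5936 0.3185 0.174 ] j [0.46 0.86 0.85 1.79 0.08 0.31] t 12.6333
```

View pics/p8.png

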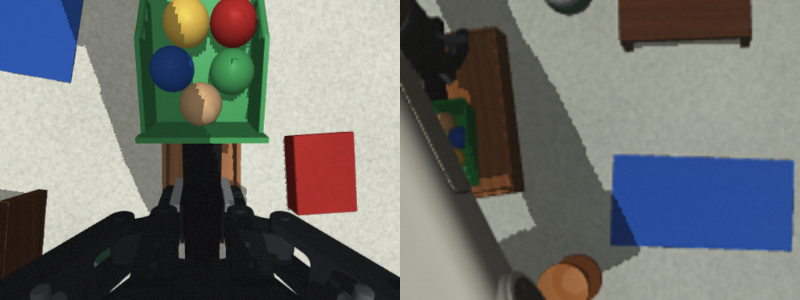

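Emit:
{"method": "send_rows", "body": {
  "steps": "-1 0 -0.01 0.004 0 0 0.03;-1 -0.0014 -0.018 0.004 0 0 0.05;-1 -0.0014 -0.025 0.004 0 0 0.06;-1 -0.0014 -0.025 0.004 0 0 0.06;-1 -0.0014 -0.025 0.004 0 0 0.06"
}}

```text
clock: 13.15
eef_pos: [0.5875, 0.2146, 0.1909]
tool_rot: [-0.198, 0.973, -0.024, -0.119]
ft_force: [0.6, -0.3, -1.8]
grip_width: 0.0189
grasp_force: 59.6
```

Emit:
{"method": "send_rows", "body": {
  "steps": "-1 -0.0014 -0.025 0 0 0 0.06;-1 -0.0014 -0.025 0 0 0 0.06;-1 -0.0014 -0.025 0 0 0 0.06;-1 -0.0014 -0.025 0 0 0 0.06;-1 -0.0014 -0.025 0 0 0 0.06"
}}

```text
clock: 13.57
eef_pos: [0.5804, 0.0893, 0.191]
tool_rot: [-0.341, 0.932, -0.042, -0.114]
ft_force: [0.2, 0.3, -2.3]
grip_width: 0.0188
grasp_force: 59.5
```

Emit:
{"method": "send_rows", "body": {
  "steps": "-1 -0.0014 -0.025 0 0 0 0.06;-1 -0.0014 -0.025 0 0 0 0.06;-1 -0.0014 -0.025 0 0 0 0.06;-1 -0.0014 -0.025 0 0 0 0.06;-1 -0.0014 -0.025 0 0 0 0.06"
}}

```text
clock: 13.98
eef_pos: [0.5732, -0.0354, 0.191]
tool_rot: [-0.477, 0.871, -0.058, -0.107]
ft_force: [-1.0, -0.6, -1.7]
grip_width: 0.019
grasp_force: 59.5
```

Emit:
{"method": "send_rows", "body": {
  "steps": "-1 -0.0014 -0.025 0 0 0 0.06;-1 -0.0014 -0.025 0 0 0 0.06;-1 -0.0014 -0.025 0 0 0 0.06;-1 -0.0014 -0.02 0 0 0 0.05;-1 -0.0014 -0.015 0 0 0 0.03"
}}

```text
clock: 14.4
eef_pos: [0.5658, -0.1459, 0.191]
tool_rot: [-0.584, 0.802, -0.072, -0.098]
ft_force: [-0.2, 0.1, -3.1]
grip_width: 0.0189
grasp_force: 59.5
```

Emit:
{"method": "send_rows", "body": {
  "steps": "-1 0 -0.013 0 0 0 0.03;-1 0 -0.008 0 0 0 0.011;-1 0 -0.0045 0 0 0 0;-1 0 0 0 0 0 0;-1 0 0 0 0 0 0"
}}

```text
clock: 14.82
eef_pos: [0.5671, -0.1696, 0.1914]
tool_rot: [-0.6, 0.79, -0.073, -0.097]
ft_force: [-0.2, -0.2, -1.9]
grip_width: 0.019
grasp_force: 59.5
```

```bash
cat >> lip.py <<'E'
def repb(B=(.528,-.310)):
    o=get_obs();M=R.from_quat(o["tool_rot"]).as_matrix();L=o["eef_pos"]+M@np.array([.133,0,.026])
    X=-M[:,0];y=np.arctan2(X[1],X[0]);a=np.array([np.cos(y),np.sin(y)]);d=L[:2]-B
    print("lip",np.round(L,4),"rel bowl along %.4f across %.4f"%(d@a,d@[-a[1],a[0]]),"yaw %.3f pitch %.3f roll %.3f"%(y,np.arcsin(X[2]),np.arcsin(M[2,1])),"eef",np.round(o["eef_pos"],4),"j",np.round(o["joint_pos"],2),"w",o["grip_width"],"t",o["clock"])
E
python3 - <<'E'
from lip import *
repb()
c=camera("top");W=pts(c);h=cv2.cvtColor(c["frame"],cv2.COLOR_RGB2HSV)
m=(W[...,2]>.075)&(W[...,2]<.09)&(W[...,0]>.42)&(W[...,0]<.64)&(W[...,1]<-.22)&(W[...,1]>-.41)
p=W[m][:,:2]*1000;print("bowl circle",cv2.minEnclosingCircle(p.astype(np.float32)),len(p))
w=wrist();cv2.imwrite("pics/p9.png",np.hstack([cv2.resize(w["frame"],(400,300)),cv2.resize(c["frame"][130:280,250:450],(400,300))])[...,::-1])
E
```

```text
lip [ 0.5308 -0.3     0.1983] rel bowl along 0.0104 across 0.0000 yaw 1.299 pitch -0.244 roll 0.000 eef [ 0.5671 -0.1696  0.1914] j [-0.17  0.46  0.19  1.33 -0.24 -1.46] w 0.01904940118725649 t 14.8167
bowl circle ((527.8969116210938, -309.5202941894531), 74.56966400146484) 314
```

View pics/p9.png

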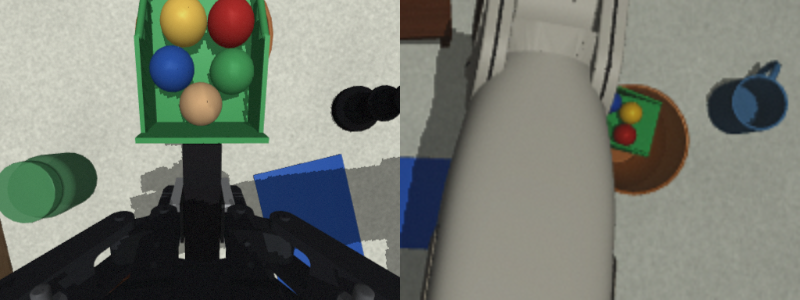

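Emit:
{"method": "send_rows", "body": {
  "steps": "-1 0.0006 0.0023 -0.015 0 0 0;-1 0.0006 0.0023 -0.015 0 0 0;-1 0.0006 0.0023 -0.015 0 0 0;-1 0.0006 0.0023 -0.015 0 0 0;-1 0.0006 0.0023 -0.013 0 0 0"
}}

```text
clock: 15.33
eef_pos: [0.5703, -0.1575, 0.1175]
tool_rot: [-0.601, 0.79, -0.073, -0.097]
ft_force: [0.1, 0.2, -2.6]
grip_width: 0.0191
grasp_force: 59.5
```

Emit:
{"method": "send_rows", "body": {
  "steps": "-1 -0.0001 -0.0005 0.005 0.058 -0.016 0;-1 -0.0001 -0.0005 0.005 0.058 -0.016 0;-1 -0.0001 -0.0005 0.005 0.058 -0.016 0;-1 -0.0001 -0.0005 0.005 0.058 -0.016 0;-1 0 0 0 0 0 0"
}}

```text
clock: 15.75
eef_pos: [0.5704, -0.1622, 0.1399]
tool_rot: [-0.604, 0.797, -0.002, -0.001]
ft_force: [-0.3, -0.9, -2.6]
grip_width: 0.0188
grasp_force: 59.5
```

```bash
python3 -c "
from lip import *
repb()"
```

```text
lip [ 0.5344 -0.2904  0.1144] rel bowl along 0.0206 across -0.0009 yaw 1.297 pitch -0.004 roll -0.002 eef [ 0.5704 -0.1622  0.1399] j [-0.28  0.47  0.1   1.2  -0.   -1.57] w 0.01882196825627932 t 15.75
```

Emit:
{"method": "send_rows", "body": {
  "steps": "-1 -0.0003 -0.001 0.0023 0.029 -0.008 0;-1 -0.0003 -0.001 0.0023 0.029 -0.008 0;-1 -0.0003 -0.001 0.0023 0.029 -0.008 0;-1 -0.0003 -0.001 0.0023 0.029 -0.008 0;-1 -0.0003 -0.001 0.0023 0.029 -0.008 0"
}}

```text
clock: 16.17
eef_pos: [0.5684, -0.1647, 0.1498]
tool_rot: [-0.604, 0.794, 0.045, 0.058]
ft_force: [0.2, 0.4, -1.4]
grip_width: 0.0191
grasp_force: 59.5
```

Emit:
{"method": "send_rows", "body": {
  "steps": "-1 -0.0004 -0.0016 0.0023 0.029 -0.008 0;-1 -0.0004 -0.0016 0.0023 0.029 -0.008 0;-1 -0.0004 -0.0016 0.0023 0.029 -0.008 0;-1 -0.0004 -0.0016 0.0023 0.029 -0.008 0;-1 -0.0004 -0.0016 0.0023 0.029 -0.008 0"
}}

```text
clock: 16.58
eef_pos: [0.5665, -0.1729, 0.1614]
tool_rot: [-0.599, 0.787, 0.09, 0.117]
ft_force: [-0.2, 0.7, -2.2]
grip_width: 0.0188
grasp_force: 59.6
```

Emit:
{"method": "send_rows", "body": {
  "steps": "-1 -0.001 -0.0037 0.0055 0.048 -0.0134 0;-1 -0.001 -0.0037 0.0055 0.048 -0.0134 0;-1 -0.001 -0.0037 0.0055 0.048 -0.0134 0;-1 -0.001 -0.0037 0.0055 0.048 -0.0134 0;-1 -0.001 -0.0037 0.0055 0.048 -0.0134 0"
}}

```text
clock: 17.0
eef_pos: [0.5615, -0.1916, 0.189]
tool_rot: [-0.583, 0.766, 0.164, 0.214]
ft_force: [0.4, 0.1, -2.0]
grip_width: 0.0189
grasp_force: 59.6
```

Emit:
{"method": "send_rows", "body": {
  "steps": "-1 -0.0014 -0.005 0.0044 0.048 -0.0134 0;-1 -0.0014 -0.005 0.0044 0.048 -0.0134 0;-1 -0.0014 -0.005 0.0044 0.048 -0.0134 0;-1 -0.0014 -0.005 0.0044 0.048 -0.0134 0;-1 0 0 0 0 0 0"
}}

```text
clock: 17.42
eef_pos: [0.5551, -0.2135, 0.2046]
tool_rot: [-0.563, 0.742, 0.222, 0.288]
ft_force: [-0.5, -0.1, -2.5]
grip_width: 0.0193
grasp_force: 59.7
```

```bash
python3 - <<'E'
from lip import *
repb()
c=camera("top");w=wrist();s=camera("scene");cv2.imwrite("pics/p10.png",np.hstack([cv2.resize(w["frame"],(266,200)),cv2.resize(c["frame"][130:280,250:450],(266,200)),cv2.resize(s["frame"][150:270,90:250],(266,200))])[...,::-1])
h=cv2.cvtColor(c["frame"],cv2.COLOR_RGB2HSV);W=pts(c)
E
```

```text
lip [ 0.5331 -0.2906  0.0954] rel bowl along 0.0201 across 0.0004 yaw 1.295 pitch 0.745 roll 0.005 eef [ 0.5551 -0.2135  0.2046] j [-0.69  0.67  0.38  1.64  0.67 -2.11] w 0.019294040557044787 t 17.4167
```

View pics/p10.png

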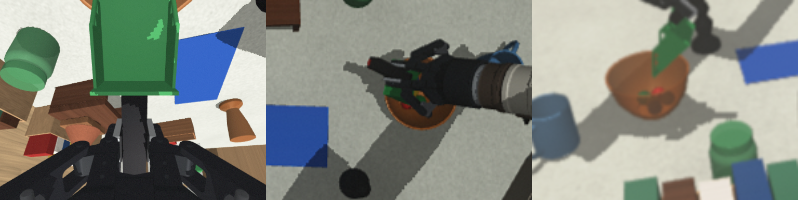

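The scoop is empty in the wrist view, and the beads show inside the bowl at (655,95). I'll lift, level the scoop and carry it to the mat.

Emit:
{"method": "send_rows", "body": {
  "steps": "-1 0 0 0.02 0 0 0;-1 0 0 0.03 0 0 0;-1 0 0 0.03 0 0 0;-1 0 0 0.02 0 0 0;-1 0 0 0 0 0 0"
}}

```text
clock: 17.98
eef_pos: [0.5573, -0.2113, 0.3125]
tool_rot: [-0.566, 0.74, 0.216, 0.291]
ft_force: [-0.4, 0.2, -0.9]
grip_width: 0.0192
grasp_force: 59.7
```

Emit:
{"method": "send_rows", "body": {
  "steps": "-1 -0.0075 0.0163 0 -0.048 0.0134 0;-1 -0.0075 0.0163 0 -0.048 0.0134 0;-1 -0.0075 0.0163 0 -0.048 0.0134 0;-1 -0.0075 0.0163 0 -0.048 0.0134 0;-1 -0.0075 0.0163 0 -0.048 0.0134 0"
}}

```text
clock: 18.4
eef_pos: [0.5176, -0.1291, 0.306]
tool_rot: [-0.587, 0.772, 0.148, 0.194]
ft_force: [0.9, -0.3, -1.4]
grip_width: 0.0191
grasp_force: 59.6
```

Emit:
{"method": "send_rows", "body": {
  "steps": "-1 -0.0075 0.0163 0 -0.048 0.0134 0;-1 -0.0075 0.0163 0 -0.048 0.0134 0;-1 -0.0075 0.0163 0 -0.048 0.0134 0;-1 -0.0075 0.0163 0 -0.048 0.0134 0;-1 -0.0075 0.0163 0 -0.048 0.0134 0"
}}

```text
clock: 18.82
eef_pos: [0.4798, -0.0475, 0.3063]
tool_rot: [-0.601, 0.79, 0.074, 0.097]
ft_force: [0.5, 0.6, -1.5]
grip_width: 0.0189
grasp_force: 59.6
```

Emit:
{"method": "send_rows", "body": {
  "steps": "-1 -0.0075 0.0163 0 -0.048 0.0134 0;-1 -0.0075 0.0163 0 -0.048 0.0134 0;-1 -0.0075 0.0163 0 -0.048 0.0134 0;-1 -0.0075 0.0163 0 -0.048 0.0134 0;-1 -0.0075 0.0163 0 -0.048 0.0134 0"
}}

```text
clock: 19.23
eef_pos: [0.4422, 0.0339, 0.3065]
tool_rot: [-0.605, 0.796, -0.001, -0.002]
ft_force: [0.4, 0.1, -1.6]
grip_width: 0.0186
grasp_force: 59.6
```

Emit:
{"method": "send_rows", "body": {
  "steps": "-1 0 0 -0.02 0 0 0.06;-1 0 0 -0.03 0 0 0.06;-1 0 0 -0.04 0 0 0.06;-1 0 0 -0.03 0 0 0.06;-1 0 0 -0.02 0 0 0"
}}

```text
clock: 19.65
eef_pos: [0.4403, 0.0333, 0.1631]
tool_rot: [-0.697, 0.717, 0.001, -0.003]
ft_force: [-0.1, 0.1, -1.4]
grip_width: 0.0191
grasp_force: 59.5
```

```bash
python3 - <<'E'
from lip import *
repb()
from wl import lookw
w,o,W,T=lookw('w9')
h=cv2.cvtColor(w["frame"],cv2.COLOR_RGB2HSV)
b=(cv2.inRange(h,(100,120,50),(130,255,255))>0)&(abs(W[...,2])<.012);p=W[b]*1000
print("mat seen",len(p),p.min(0).round(),p.max(0).round())
c=camera("top");W=pts(c);h=cv2.cvtColor(c["frame"],cv2.COLOR_RGB2HSV)
g=(W[...,0]-.528)**2+(W[...,1]+.31)**2
m=(abs(g**.5-.0725)<.012)&(W[...,2]>.075);p=W[m][:,:2]*1000;print("bowl",cv2.minEnclosingCircle(p.astype(np.float32)))
inn=g<.062**2
for n,l,u in(("red",[0,180,90],[6,255,255]),("yel",[22,150,90],[35,255,255]),("grn",[45,80,40],[85,255,255]),("blu",[100,100,40],[130,255,255])):
    k=inn&(cv2.inRange(h,np.array(l),np.array(u))>0);print(n,k.sum(),np.round(np.nanmedian(W[k],0)*1000) if k.any() else "")
k=inn&(W[...,2]>.018)&(W[...,2]<.06);print("z in bowl",np.round(np.nanpercentile(W[inn][:,2],[5,25,50,75,95])*1000))
cv2.imwrite("bowl.png",c["frame"])
E
```

```text
lip [ 0.4365 -0.0997  0.1375] rel bowl along 0.2076 across 0.0974 yaw 1.543 pitch -0.003 roll 0.006 eef [0.4403 0.0333 0.1631] j [ 0.08  0.18 -0.26  1.14 -0.   -1.47] w 0.019072292403197327 t 19.65
19.65 [0.4403 0.0333 0.1631] [ 2.186 -2.248 -0.004] j [ 0.08  0.18 -0.26  1.14 -0.   -1.47]
green tool xy 30315 [77.  0.] [68. 79.] 89.7 [-24.  23.  24.] [[38.0, -34.0], [116.0, -34.0], [117.0, 34.0], [38.0, 35.0]]
floor z=a x+b y+c [ 1.5000e-02 -1.0000e-03  2.1706e+01] 12586
mat seen 4094 [377.  43.   0.] [508. 130.   5.]
bowl ((527.2626342773438, -309.0904846191406), 75.016845703125)
red 43 [ 508. -298.   31.]
yel 54 [ 534. -307.   30.]
grn 65 [ 511. -321.   29.]
blu 64 [ 559. -305.   38.]
z in bowl [ 5. 19. 30. 38. 50.]
```

Emit:
{"method": "send_rows", "body": {
  "steps": "-1 0 -0.001 -0.03 0 0 0;-1 0 0 -0.03 0 0 0;-1 0 0 -0.03 0 0 0;-1 0 0 -0.02 0 0 0;-1 0 0 -0.01 0 0 0"
}}

```text
clock: 20.17
eef_pos: [0.4423, 0.0318, 0.0456]
tool_rot: [-0.696, 0.718, 0.0, -0.002]
ft_force: [-0.3, 0.5, -0.7]
grip_width: 0.0194
grasp_force: 59.5
```

Emit:
{"method": "send_rows", "body": {
  "steps": "-1 0 0 -0.005 0 0 0;-1 0 0 -0.004 0 0 0;-1 0 0 -0.002 0 0 0;-1 0 0 0 0 0 0;-1 0 0 0 0 0 0"
}}

```text
clock: 20.58
eef_pos: [0.4442, 0.0315, 0.0368]
tool_rot: [-0.696, 0.718, -0.001, -0.0]
ft_force: [0.5, -0.6, -1.3]
grip_width: 0.019
grasp_force: 59.5
```

Emit:
{"method": "send_rows", "body": {
  "steps": "-1 -0.001 0 -0.003 0 0 0;-1 0 0 -0.003 0 0 0;-1 0 0 -0.001 0 0 0;-1 0 0 0 0 0 0;-1 0 0 0 0 0 0"
}}

```text
clock: 21.0
eef_pos: [0.4421, 0.0313, 0.0287]
tool_rot: [-0.696, 0.718, -0.0, -0.001]
ft_force: [-0.4, -0.2, -1.7]
grip_width: 0.0189
grasp_force: 59.6
```

Emit:
{"method": "send_rows", "body": {
  "steps": "-1 0 0 -0.001 0 0 0;-1 0 0 0 0 0 0;-1 0 0 0 0 0 0;-1 0 0 0 0 0 0;-1 0 0 0 0 0 0"
}}

```text
clock: 21.42
eef_pos: [0.4424, 0.0314, 0.0281]
tool_rot: [-0.696, 0.718, -0.0, -0.001]
ft_force: [-1.8, 1.1, 2.8]
grip_width: 0.0188
grasp_force: 60.3
```

Contact with the mat shows in the force. I'll release and retreat straight up.

Emit:
{"method": "send_rows", "body": {
  "steps": "0.2 0 0 0 0 0 0;0.5 0 0 0 0 0 0;1 0 0 0 0 0 0;1 0 0 0 0 0 0;1 0 0 0 0 0 0"
}}

```text
clock: 21.83
eef_pos: [0.4423, 0.0312, 0.0277]
tool_rot: [-0.696, 0.718, -0.0, -0.001]
ft_force: [0.4, 0.5, 0.1]
grip_width: 0.0784
grasp_force: 0.0
```

Emit:
{"method": "send_rows", "body": {
  "steps": "1 0 0 0.01 0 0 0;1 0 0 0.03 0 0 0;1 0 0 0.04 0 0 0;1 0 0 0.04 0 0 0;1 0 0 0.04 0 0 0"
}}

```text
clock: 22.25
eef_pos: [0.4416, 0.0312, 0.1893]
tool_rot: [-0.696, 0.718, 0.0, -0.002]
ft_force: [1.5, 0.6, 0.1]
grip_width: 0.0856
grasp_force: 0.0
```

Emit:
{"method": "send_rows", "body": {
  "steps": "1 0 0.03 0.03 0 0 0;1 0 0.04 0 0 0 0;1 0 0.04 0 0 0 0;1 0 0.04 0 0 0 0;1 0 0.04 0 0 0 0"
}}

```text
clock: 22.67
eef_pos: [0.4421, 0.2224, 0.2177]
tool_rot: [-0.696, 0.718, -0.0, -0.001]
ft_force: [0.4, -0.2, 0.7]
grip_width: 0.0853
grasp_force: 0.0
```

Emit:
{"method": "send_rows", "body": {
  "steps": "1 0 0.03 0 0 0 0;1 0 0.03 0 0 0 0;1 0 0 0 0 0 0;1 0 0 0 0 0 0;1 0 0 0 0 0 0"
}}

```text
clock: 23.08
eef_pos: [0.4419, 0.2803, 0.2168]
tool_rot: [-0.696, 0.718, -0.0, -0.002]
ft_force: [-0.0, 0.3, 0.5]
grip_width: 0.0855
grasp_force: 0.0
```

```bash
python3 - <<'E'
from h import *
c=camera("top");W=pts(c);h=cv2.cvtColor(c["frame"],cv2.COLOR_RGB2HSV);X,Y,Z=W[...,0],W[...,1],W[...,2]
def rect(n,m):
    p=(W[m][:,:2]*1000).astype(np.float32)
    if len(p)<4: print(n,len(p));return
    r=cv2.minAreaRect(p);print(n,len(p),np.round(r[0]),np.round(r[1]),round(r[2],1),np.round(cv2.boxPoints(r)).tolist(),"z",np.round(np.percentile(W[m][:,2]*1000,[5,50,95])))
reg=(X>.36)&(X<.53)&(Y>-.15)&(Y<.15)
rect("scoop green",reg&(cv2.inRange(h,(40,80,40),(85,255,255))>0))
rect("handle",reg&(h[...,2]<60)&(Z>.04)&(Z<.07))
rect("mat",reg&(cv2.inRange(h,(100,120,60),(130,255,255))>0)&(abs(Z)<.012))
g=((X-.528)**2+(Y+.31)**2)**.5
rect("bowl",(abs(g-.0725)<.012)&(Z>.075))
rect("vase",(X>.28)&(X<.39)&(Y>.12)&(Y<.23)&(Z>.1));rect("fig",(X>.28)&(X<.39)&(Y<-.14)&(Y>-.23)&(Z>.02))
rect("jar",(X>.69)&(X<.81)&(Y<-.14)&(Y>-.25)&(Z>.07));rect("tin",(X>.69)&(X<.79)&(Y>.14)&(Y<.25)&(Z>.07));rect("mug",(X>.53)&(X<.63)&(Y<-.44)&(Y>-.53)&(Z>.07))
rect("tub stray",(X>.45)&(X<.66)&(Y>.26)&(Y<.37)&((cv2.inRange(h,(40,100,60),(130,255,255))>0)))
# five balls in bowl
inn=(g<.066)
for n,l,u in(("red",[0,180,90],[6,255,255]),("yel",[22,150,90],[35,255,255]),("grn",[45,80,40],[85,255,255]),("blu",[100,100,40],[130,255,255])):
    k=inn&(cv2.inRange(h,np.array(l),np.array(u))>0);print(n,k.sum(),np.round(np.nanmedian(W[k],0)*1000) if k.any() else "")
v,u=np.where(g<.08);cr=c["frame"][v.min():v.max(),u.min():u.max()];zz=np.round(Z[v.min():v.max():2,u.min():u.max():2]*1000).astype(int);print(zz[4:-4,4:-4])
hh=h[v.min():v.max():2,u.min():u.max():2];print(hh[4:-4,4:-4,1])
E
```

```text
scoop green 809 [441. -54.] [96. 67.] 88.7 [[407.0, -101.0], [474.0, -103.0], [476.0, -7.0], [409.0, -6.0]] z [ 1.  5. 41.]
handle 286 [444.  47.] [106.  20.] 88.3 [[433.0, -6.0], [453.0, -7.0], [456.0, 100.0], [436.0, 100.0]] z [51. 54. 57.]
mat 2959 [441.  -0.] [260. 129.] 88.1 [[372.0, -128.0], [501.0, -132.0], [510.0, 128.0], [381.0, 132.0]] z [-1.  2.  6.]
bowl 464 [ 528. -309.] [145. 148.] 0.1 [[456.0, -235.0], [456.0, -383.0], [601.0, -382.0], [601.0, -235.0]] z [77. 84. 87.]
vase 9209 [342. 175.] [120.  91.] 83.6 [[291.0, 120.0], [381.0, 110.0], [394.0, 229.0], [304.0, 239.0]] z [121. 691. 704.]
fig 284 [ 342. -181.] [42. 47.] 85.3 [[317.0, -200.0], [363.0, -203.0], [367.0, -162.0], [320.0, -158.0]] z [ 21.  74. 113.]
jar 541 [ 755. -197.] [68. 67.] 64.5 [[710.0, -213.0], [771.0, -242.0], [800.0, -181.0], [739.0, -152.0]] z [73. 95. 98.]
tin 546 [746. 194.] [67. 68.] 87.5 [[711.0, 162.0], [778.0, 159.0], [781.0, 226.0], [714.0, 229.0]] z [77. 89. 93.]
mug 270 [ 579. -484.] [74. 86.] 18.3 [[530.0, -455.0], [557.0, -536.0], [628.0, -513.0], [601.0, -432.0]] z [71. 81. 87.]
tub 
[... 11918 characters left out ...]
9 172
  177 170 162 155 147 148]
 [ 21 144 146 159 164 169 163 193 198 204 204 123 162 163 169 131 174 167
  163 163 154 140 144 137]
 [ 23 118 149 152 167 162 166 172 194 190 183 167 115 122 116 170 170 161
  163 156 158 149 150 139]
 [ 23  21 173 145 155 160 164 173 169 170 172 168 176 174 175 165 164 163
  158 152 150 139 140 143]
 [ 16  18 120 154 148 163 159 163 168 172 169 176 164 166 163 169 159 154
  161 156 148 143 141 141]
 [ 18  18  17 151 152 143 155 160 160 167 158 163 167 162 163 156 152 159
  150 145 148 143 148 138]
 [ 19  20  21  15 150 154 149 152 148 157 155 154 165 155 148 158 155 150
  145 141 143 137 138 165]]<stdin>:20: RuntimeWarning: invalid value encountered in cast
```

```bash
python3 -c "
from workcell import *
print(job_done())"
```

```text
the job is handed in; nothing more can be done
None
```

Job handed in at about 23 s: all five beads are in the amber bowl, the empty scoop lies right way up with its whole length on the blue mat, and the bowl and the bystanders I could re-check have not moved (the arm hid the vase from the last picture, and I did not re-measure the book).

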